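Close the putter gauge on the head

ROBOT

A 6-joint arm with a two-finger parallel gripper is mounted at the origin on the work surface. World frame = base frame: x ahead of the robot, y to its left, z up, the work surface at z = 0. Lengths are in m, angles in rad, forces in N, time in s.
With the tool pointing down it reaches from about 0.35 to 0.85 m from the base axis. Payload 8.1 kg.
Tool frame: the origin (TCP) lies midway between the tips of the shut fingers; the grasp point (between the pads) lies 19 mm behind it; z points along the fingers, y is the line along which they close (so a half turn about z gives the same grasp; the last joint's range is limited). The gripper opens to 85 mm and grips with 20 to 120 N. Pads are 22 mm wide; open, the fingers measure 114 mm over their backs; the gripper's body (76 mm by 85 mm) begins 54 mm behind the grasp point. The pads swing forward as they close: fully open they stand 13 mm farther back than shut.
Start: joints at [1.205, 0.13, 1.488, -0, 1.523, -0.085], TCP at [0.166, 0.577, 0.206] pointing down, gripper open.
Joint ranges: [-2.96, 2.96], [-0.89, 2.26], [0.02, 2.5], [-1.34, 4.48], [0, 2.73], [-2.66, 2.66]. Speed limits (rad/s): [2.39, 2.39, 2.79, 3.14, 3.14, 3.14].

INTERFACE

Orientations are given as a unit quaternion [x, y, z, w].
In Python, from cell import * gives the robot as it stands. The module is installed in compiled form; this text tells all that it offers. Calls block until the motion is done:
- movep(position, orientation): joint-space move of the TCP to a pose.
- move_linear(position, rotation=None, v=0.15, force_limit=None): straight line of the TCP; rotation=None keeps the orientation; v is the mean speed in m/s. With force_limit (N) it stops when the force on the tool has changed by that much, and returns True; else False.
- move_j(angles): joint-space move.
- gripper_to(opening): opening from 0.0 (shut) to 1.0 (fully open); the grip force is fixed at half the most; returns when the fingers have stopped.
- wait(seconds).
- ik(position, orientation): joint angles nearest the present ones, or None.
- sense(): the state.
- read_camera(name): name is "scene" or "side" or "wrist"; returns a dict with "image" (400x640x3 uint8, red, green, blue), "intrinsics" (3x3 intrinsics, pixels), "camera_from_world" (4x4, takes a point from world to camera coordinates). Camera axes: x right, y up, looking along -z (the intrinsics and any distortion apply to the point x, -y, -z); pixel columns grow to the right and rows downward; lengths in m; the calibration is good to about 2 mm. A picture is of the moment at which its call begins. There is no depth.
A pose or a line that the arm cannot do raises IKError and nothing moves.
- finish_job(): hands the job in; it is judged then, once.
The state is a dict: "clock": time; "joint_pos": joint angles; "qd": joint speeds; "joint_torque": joint torques, N m; "ee_pos": TCP position; "tcp_rot": TCP orientation; "ft_force": force on the tool from outside, world axes, zero at the start; "wrist_torque": the same for the moment, N m; "width": opening from 0.0 (shut) to 1.0 (fully open); "grip_force": force on a finger pad.
Only numpy, scipy, OpenCV 4.12 (cv2) and the standard library are available. Lean on these libraries where they do the work, as an engineer would, in place of code of your own. Each camera call takes 0.05 s, during which the arm holds its last target. There are 200 camera calls.

TASK

Square up the loose putter head in the measuring gauge: push the gauge's carriage along its base with your fingertips until its face plate has shoved the head fully home, flat against the fence. Then press the raised clamp arm down until its pad lies on top of the head. Let only the gauge touch the head: do not touch it with the fingers or lift it, leave the other things on the bench alone, and finish clear of everything.

Things in the scene. Friction and masses are not known exactly. Their poses are not given: they have to be found in the camera images.
- gauge: Aluminium gauge fixed to the bench. Origin on the bench surface (z = 0); x runs across its base, y along the slide from carriage towards fence. Base plate 140 mm (x) by 360 mm (y -200 to 160), top at z = 20 mm. The fence, a fixed steel bar 130 mm wide, has its face at y = 90 mm and its top at z = 50 mm; two hinge lugs behind it (x = -32..-20 and 20..32 mm) reach z = 61 mm.
- carriage (a joint): Opening of the sliding carriage in m: 0 = its face plate holds the seated head on the fence; starts at 0.05 to 0.11, at most 0.13. Pushing it along gauge +y lowers it. Friction about 2.5 N; it stays where left. Its face plate (90 mm wide, top at z = 47 mm) has its face at gauge y = 64 mm minus the opening; behind it a flat bed, top at z = 36 mm, runs back to the push plate.
- push_plate (a point): Centre of the rear face of the carriage's upright push plate, the face to push on; moves with the carriage. The face looks along gauge -y, is 74 mm wide (x) and spans z = 22 to 70 mm; plate 12 mm thick. The point is 46 mm above the bench, 128 mm behind the face plate's face, at gauge x = 0. Behind it the base plate (top z = 20 mm) is free. Axes as the gauge's.
- clamp (a joint): Angle of the clamp arm in rad: 0 = level, its pad resting on the seated head; grows as the arm is raised (up to 1.2); starts between 0.5 and 0.9. Its friction holds it where it is left; about 2 N down at the paddle moves it.
- clamp_hinge (a point): Middle of the clamp arm's hinge axis, fixed to the gauge at gauge x = 0, y = 108 mm, z = 55 mm, above and behind the fence. The hinge axis is parallel to gauge x; from it the arm reaches towards the carriage (gauge -y) and up. Axes as the gauge's.
- clamp_paddle (a point): Centre of the paddle's top face at the arm's free end, to press on; moves with the arm. With the arm level it is 92 mm towards gauge -y from the hinge axis and 5 mm above it. Arm: bright steel bar 30 mm wide, 8 mm thick; paddle 44 mm wide (x), 26 mm long. A 4 mm rubber pad under the arm, 28 to 46 mm from the hinge, meets the head. z is normal to the top face, y points to the hinge.
- putter_head: Loose dark steel blade putter head, 0.35 kg, on the gauge's base between face plate and fence, askew by up to 0.2 rad. Origin: centre of its sole; x along its 110 mm length, y from face (-13 mm) to back (13 mm). Blade 14 mm thick, 28 mm tall; back flange 13 mm tall; a round neck, 13 mm across, rises 34 mm above the blade at x = 45 mm. Seated: origin at gauge y = 77, z = 20 mm.
- torch: Black torch standing upright on the bench beside the gauge, 36 mm across at its head, 118 mm tall, origin at the centre of its underside; to be left alone.
- jar: Closed jar standing on the bench beside the gauge, 52 mm across, 62 mm tall, origin at the centre of its underside; to be left alone.
- wrench: Steel wrench lying flat on the bench beside the gauge, 150 mm long along its x axis, origin at the middle of its underside; to be left alone.
Not all that is in view belongs to the job. There is more than one size of the putter_head; the one meant has the size given above.

How it is judged:
On the way, in this order (a step that is already met when the one before it is completed fails the run):
1. the carriage has pushed the head square and home against the fence (value of joint carriage below 0.003 m and y of putter_head in the frame of gauge above 0.0745 m and angle between the x axis of putter_head and the x axis of gauge, either way round below 0.035 rad), for 0.2 s.
2. the clamp arm is down on the head (value of joint clamp below 0.05 rad), for 0.2 s.
At the end, for the whole second after the job is handed in: The carriage opening is under 3 mm and the putter head stands at rest, upright within 0.06 rad, square to the fence within 0.035 rad, its origin within 2.5 mm of its seated place along the slide and within 35 mm of the gauge's middle; the clamp arm is within 0.05 rad of level, down on the head (all of step 1 and value of joint clamp below 0.05 rad and x of putter_head in the frame of gauge between -0.035 and 0.035 m and angle between putter_head's own z axis and vertical below 0.06 rad and height (world z) of putter_head below 0.024 m and linear speed of putter_head below 0.01 m/s); the robot touches nothing.
It fails at once if the fingers touch the putter head (contact force between any of the fingers, the arm and putter_head above 0.5 N).
It fails at once if the putter head is lifted or tipped over (height (world z) of putter_head above 0.03 m or angle between putter_head's own z axis and vertical above 0.4 rad).
It fails at once if the torch, jar or wrench is moved by more than 2 cm (distance of any of torch, jar, wrench from where it was at the start of the episode above 0.02 m).
It also fails if it takes over 45 s, if anything falls off the work surface, if the arm or the gripper's body presses on something with over 40 N, if the wrist force passes 120 N, or if a joint passes its speed limit or range.

## Working session

There is one attempt and no reset: what is moved stays moved. The work goes in short steps, each a Python script; the robot and the scene stay as the last script left them, time stands still between calls to the robot, and variables do not carry over. Pictures are saved under pics/ and viewed, at most 10 in all, crops included, and the job is handed in when it is done.

```bash
mkdir -p pics
python3 - <<'E'
from cell import *
import cv2,pickle
for n in("scene","side","wrist"):
    d=read_camera(n); pickle.dump(d,open(f"{n}0.pkl","wb")); cv2.imwrite(f"pics/{n}0.png",d["image"][:,:,::-1])
    print(n,d["intrinsics"],d["camera_from_world"], [k for k in d])
print(sense()["clock"])
E
```

```text
scene [[428.74202615   0.         319.89228041]
 [  0.         428.74202615 198.61299916]
 [  0.           0.           1.        ]] [[-0.24900668  0.96846707 -0.00819789  0.09682547]
 [-0.6531952  -0.16168415  0.7397258   0.34899106]
 [ 0.71507461  0.18955149  0.67285848 -1.35633969]
 [ 0.          0.          0.          1.        ]] ['image', 'intrinsics', 'camera_from_world']
side [[385.61924396   0.         322.95804546]
 [  0.         385.61924396 194.64131034]
 [  0.           0.           1.        ]] [[-9.89593092e-01 -1.43892067e-01 -7.64774472e-04  5.87155581e-01]
 [ 9.97193538e-02 -6.89615082e-01  7.17277554e-01 -6.71098263e-02]
 [-1.03737950e-01  7.09736650e-01  6.96787145e-01 -7.07520000e-01]
 [ 0.00000000e+00  0.00000000e+00  0.00000000e+00  1.00000000e+00]] ['image', 'intrinsics', 'camera_from_world']
wrist [[283.21963121   0.         318.19221158]
 [  0.         283.21963121 200.42347481]
 [  0.           0.           1.        ]] [[ 0.27705138  0.96085092 -0.00283477 -0.59844028]
 [-0.9170383   0.2635354  -0.29931563  0.03849681]
 [-0.28685064  0.0855254   0.95414995 -0.38176092]
 [ 0.          0.          0.          1.        ]] ['image', 'intrinsics', 'camera_from_world']
0.15
```

View pics/scene0.png

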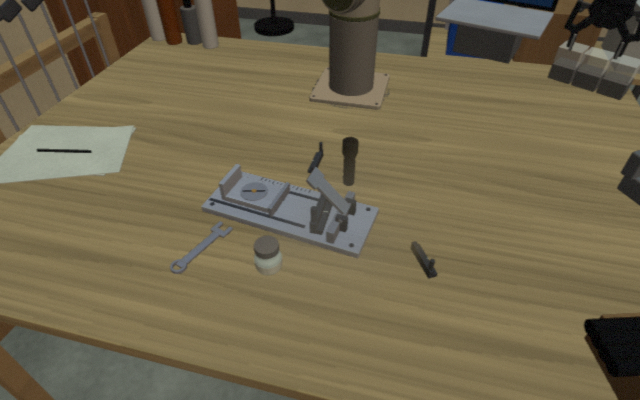

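View pics/side0.png

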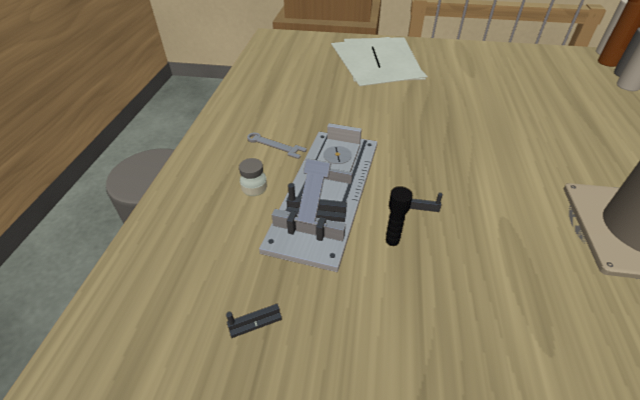

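View pics/wrist0.png

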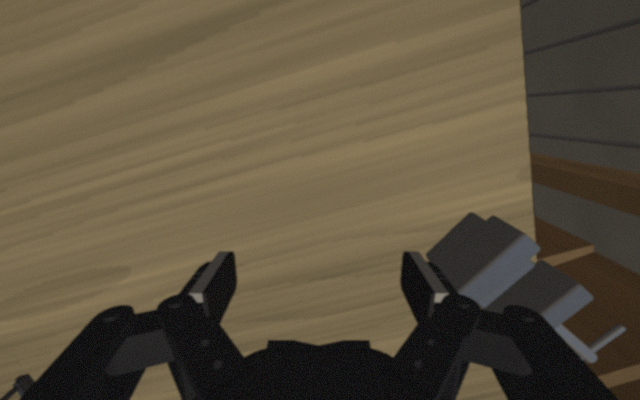

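The scene view shows the gauge at (290,205), with its push plate at (230,180) and the raised clamp at (328,190). The torch is at (350,160), the jar at (267,255) and the wrench at (200,247).

Putter head candidates:
- In the gauge: side (318,208), with its neck at (292,190).
- Loose on the bench: side (255,320), which is scene (424,258).
- Loose on the bench: side (425,203), which is scene (317,158).

By the description it is the one on the gauge base, under the clamp arm. I'll check that in a close crop.

Run:
```python
import cv2
a=cv2.imread("pics/side0.png")[115:275,235:395]; b=cv2.imread("pics/scene0.png")[135:265,190:390]
a=cv2.resize(a,(600,600),interpolation=cv2.INTER_CUBIC); b=cv2.resize(b,(800,520),interpolation=cv2.INTER_CUBIC)
cv2.imwrite("pics/side0c.png",a); cv2.imwrite("pics/scene0c.png",b)
```

```text
(no output)
```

View pics/side0c.png

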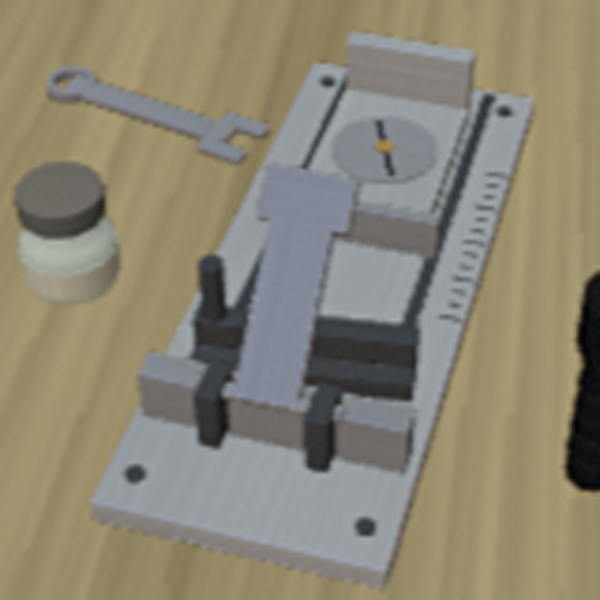

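View pics/scene0c.png

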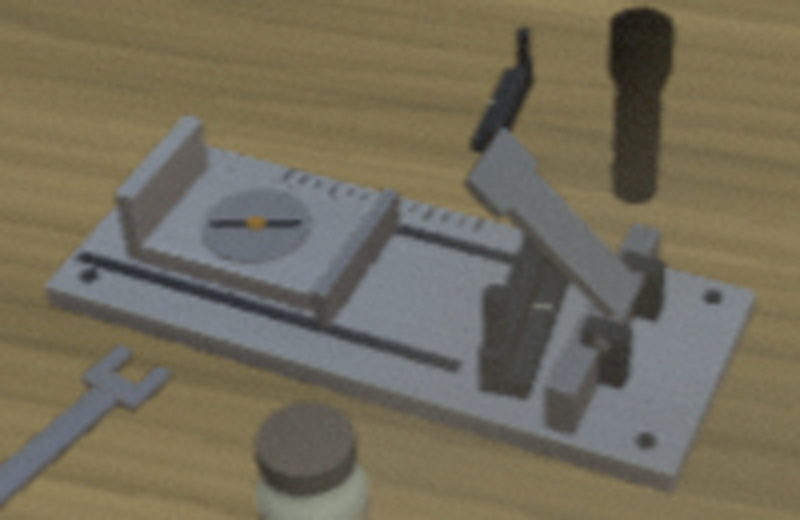

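The crops confirm the choice. The dark head lies askew on the base in front of the fence, with its neck at side crop (212,285). The paddle is at side crop (308,200) and scene crop (505,172). Next I'll compute the poses.

```bash
cat > h.py <<'E'
import numpy as np,pickle
from scipy.spatial.transform import Rotation as R
D={n:pickle.load(open(n+"0.pkl","rb")) for n in("scene","side")}
OFF={"side":(235,115,3.75),"scene":(190,135,4)}
def ray(n,p):
    ox,oy,s=OFF[n]; u=(p[0]+.5)/s+ox-.5; v=(p[1]+.5)/s+oy-.5
    K=D[n]["intrinsics"];T=D[n]["camera_from_world"]
    d=np.array([(u-K[0,2])/K[0,0],-(v-K[1,2])/K[1,1],-1]); Rt=T[:3,:3].T
    return -Rt@T[:3,3],Rt@d
def plane(n,p,z):
    c,d=ray(n,p); return c+d*(z-c[2])/d[2]
def tri(ps):
    A=np.zeros((3,3));b=np.zeros(3)
    for n,p in ps:
        c,d=ray(n,p); d/=np.linalg.norm(d); P=np.eye(3)-np.outer(d,d); A+=P;b+=P@c
    return np.linalg.solve(A,b)
E
cat > m.py <<'E'
from h import *
obs=[("side",(94,503),(70,160)),("side",(388,572),(-70,160)),("side",(533,100),(-70,-200)),("side",(317,65),(70,-200)),
("scene",(48,290),(70,-200)),("scene",(672,473),(70,160)),("scene",(754,295),(-70,160))]
W=np.array([plane(n,p,.02)[:2] for n,p,_ in obs]);G=np.array([g for *_,g in obs])/1000
gm,wm=G.mean(0),W.mean(0);g=G-gm;w=W-wm
a=np.arctan2((g[:,0]*w[:,1]-g[:,1]*w[:,0]).sum(),(g*w).sum())
r=R.from_euler("z",a);M=r.as_matrix()[:2,:2];t=wm-M@gm
print("yaw",a,"origin",t);print("res mm",((W-(G@M.T+t))*1000).round(1).tolist())
inv=lambda P:np.r_[M.T@(P[:2]-t),P[2]].round(4)
np.savez("g.npz",a=a,t=t)
for n,p,z in [("side",(350,33),.07),("side",(473,50),.07),("scene",(118,192),.07),("scene",(190,116),.07),("side",(437,222),.047),("scene",(399,193),.047),
 ("side",(212,262),.082)]: print(n,p,inv(plane(n,p,z)))
P=inv(tri([("side",(308,203)),("scene",(503,170))]));print("paddle",P)
for q in [(("side",(265,167)),("scene",(467,182))),(("side",(358,180)),("scene",(503,128)))]: print(inv(tri(q)))
print("jar",inv(plane("scene",(306,430),.062)),"torch",inv(plane("scene",(640,30),.118)),inv(plane("scene",(635,195),0)),"wrench",inv(plane("scene",(150,370),.005)))
E
python3 m.py
```

```text
yaw -0.13574184786774401 origin [0.59099151 0.00575691]
res mm [[-2.8, 0.0], [-0.0, -0.7], [1.8, 3.2], [-2.4, 4.7], [1.5, 1.2], [-1.8, -4.5], [3.7, -4.0]]
side (350, 33) [ 0.0371 -0.1629  0.07  ]
side (473, 50) [-0.0348 -0.1657  0.07  ]
scene (118, 192) [ 0.0346 -0.1679  0.07  ]
scene (190, 116) [-0.037  -0.1659  0.07  ]
side (437, 222) [-0.0439 -0.0409  0.047 ]
scene (399, 193) [-0.0439 -0.0416  0.047 ]
side (212, 262) [0.0437 0.0556 0.082 ]
paddle [-0.0005  0.0409  0.1191]
[0.0228 0.0318 0.1272]
[-0.0208  0.032   0.1289]
jar [ 0.1419 -0.0008  0.062 ] torch [-0.142   0.0613  0.118 ] [-0.1432  0.0626  0.    ] wrench [ 0.0911 -0.1254  0.005 ]
```

Measurements, in gauge coordinates:
- **Gauge:** origin at (0.591, 0.006), yaw -0.136.
- **Push face:** y ≈ -0.166, so the opening is about 0.10.
- **Clamp:** about 0.71 rad.

Now the push.

```bash
cat > mv.py <<'E'
from cell import *
import numpy as np
from scipy.spatial.transform import Rotation as R
g=np.load("g.npz");a=float(g["a"]);t=g["t"];Rg=R.from_euler("z",a).as_matrix()
def gw(x,y,z): return (Rg@[x,y,z]+np.r_[t,0]).tolist()
def wg(P): return (Rg.T@(np.array(P)-np.r_[t,0])).round(4)
def q(s): # tool y along s*gauge x, z down
    Y=s*Rg[:,0];Z=np.array([0,0,-1.]);return R.from_matrix(np.c_[np.cross(Y,Z),Y,Z]).as_quat().tolist()
def rep(*m):
    s=sense();print(*m,"clk",round(s["clock"],2),"tcp_g",wg(s["ee_pos"]),"F_g",(Rg.T@np.array(s["ft_force"])).round(1))
E
python3 - <<'E'
from mv import *
j0=np.array(sense()["joint_pos"]);best=None
for s in(1,-1):
    j=ik(gw(0,-.205,.22),q(s))
    if j is not None:
        print(s,np.round(j,2))
        if best is None or abs(j[5])<best[0]: best=(abs(j[5]),s)
s=best[1];np.save("s.npy",s)
gripper_to(0.0)
p=sense()["ee_pos"];move_linear([p[0],p[1],.25])
movep(gw(0,-.205,.22),q(s));rep("above")
move_linear(gw(0,-.205,.038),v=.12,force_limit=10);rep("down")
h=move_linear(gw(0,-.186,.038),v=.05,force_limit=15);rep("near",h)
h=move_linear(gw(0,-.055,.038),v=.04,force_limit=15);rep("push",h)
wait(.3);rep("hold")
import cv2
cv2.imwrite("pics/side1.png",cv2.resize(read_camera("side")["image"][95:275,215:395,::-1],(600,600),interpolation=cv2.INTER_CUBIC))
E
```

```text
1 [-0.42  0.12  1.48 -0.    1.55 -0.29]
above clk 4.41 tcp_g [ 2.000e-04 -2.042e-01  2.200e-01] F_g [-0.8  0.8 -0.4]
down clk 6.08 tcp_g [ 0.0008 -0.2052  0.039 ] F_g [ 0.3 -0.1  0.2]
near False clk 6.61 tcp_g [ 0.     -0.1856  0.038 ] F_g [-0.6  0.5 -0.3]
push True clk 8.99 tcp_g [-0.     -0.0777  0.0378] F_g [ 0.6 -3.2  2.3]
hold clk 9.29 tcp_g [-0.0006 -0.0777  0.0371] F_g [-0.1  0.   0.8]
```

View pics/side1.png

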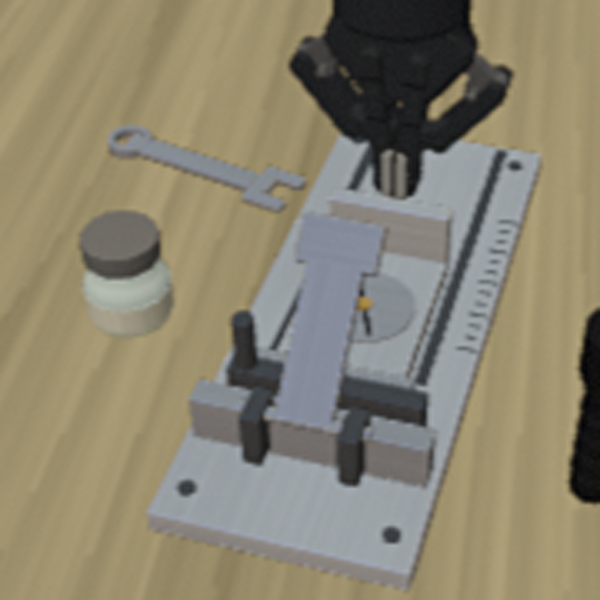

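The head now looks square against the fence, with its blade at crop (325,390). The fingertips are clear behind the push plate. I'll push again to confirm it's a hard stop.

Run:
```python
from mv import *
h=move_linear(gw(0,-.055,.038),v=.02,force_limit=25);rep("push",h)
wait(.3);rep("hold")
h=move_linear(gw(0,-.055,.038),v=.02,force_limit=25);rep("push",h)
wait(.3);rep("hold")
```

```text
push True clk 9.83 tcp_g [-0.001  -0.0779  0.0367] F_g [ 0.2 -3.3  2.8]
hold clk 10.13 tcp_g [-0.001  -0.0779  0.0365] F_g [ 0.7 -3.6  2.2]
push True clk 10.61 tcp_g [-0.0013 -0.0782  0.0363] F_g [ 0.3 -3.5  2.8]
hold clk 10.91 tcp_g [-0.0013 -0.0781  0.0362] F_g [-0.  -2.2  1.1]
```

A 25 N push gives no more travel, so it's a hard stop. I'll back off and check with a picture before clamping.

Run:
```python
from mv import *
import cv2
move_linear(gw(0,-.10,.038),v=.06);move_linear(gw(0,-.13,.19),v=.2);rep()
a=read_camera("scene")["image"][135:265,190:390,::-1]
cv2.imwrite("pics/scene2.png",cv2.resize(a,(800,520),interpolation=cv2.INTER_CUBIC))
```

```text
clk 12.35 tcp_g [-0.0008 -0.1296  0.1884] F_g [-0.7  0.  -0.7]
```

View pics/scene2.png

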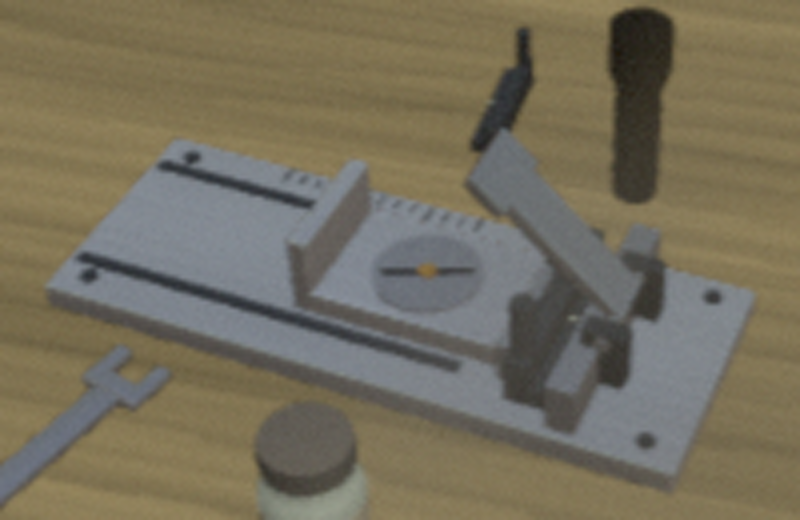

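The head sits between the face plate and the fence with no visible gap, its neck at (525,300). The rear top corners of the push plate are at (290,240) and (360,160). I'll check their position numerically, then press the clamp.

```bash
cat >> m.py <<'E'
print("now",inv(plane("scene",(290,240),.07)),inv(plane("scene",(360,160),.07)),"fence",inv(plane("scene",(553,383),.05)))
E
python3 m.py | tail -1
python3 - <<'E'
from mv import *
movep(gw(0,.03,.165),sense()["tcp_rot"]);rep("above")
h=move_linear(gw(0,.018,.054),v=.05,force_limit=12);rep("press",h)
for i in range(4):
    wait(.1)
    if sense()["ee_pos"][2]<.064: break
    h=move_linear(gw(0,.018,.054),v=.04,force_limit=15);rep("press",h)
wait(.3);rep("hold")
import cv2
cv2.imwrite("pics/side3.png",cv2.resize(read_camera("side")["image"][95:275,215:395,::-1],(600,600),interpolation=cv2.INTER_CUBIC))
E
```

```text
now [ 0.0348 -0.0649  0.07  ] [-0.037  -0.0603  0.07  ] fence [0.061  0.0904 0.05  ]
above clk 13.09 tcp_g [-0.0007  0.0304  0.1639] F_g [-0.4  0.7 -0.4]
press True clk 14.37 tcp_g [-0.0002  0.021   0.1026] F_g [-0.4 -6.4  3.8]
press True clk 14.85 tcp_g [-1.000e-04  1.850e-02  1.001e-01] F_g [-0.2 -3.8  4.2]
press True clk 15.32 tcp_g [-0.0001  0.0155  0.0967] F_g [-0.7 -4.9  3.5]
press True clk 15.78 tcp_g [-0.0002  0.0128  0.0934] F_g [-1.1 -6.5  3.5]
press True clk 16.23 tcp_g [-0.0002  0.0103  0.0904] F_g [-1.1 -3.9  2.3]
hold clk 16.52 tcp_g [-0.0002  0.0104  0.0904] F_g [-0.  -4.8  3.3]
```

View pics/side3.png

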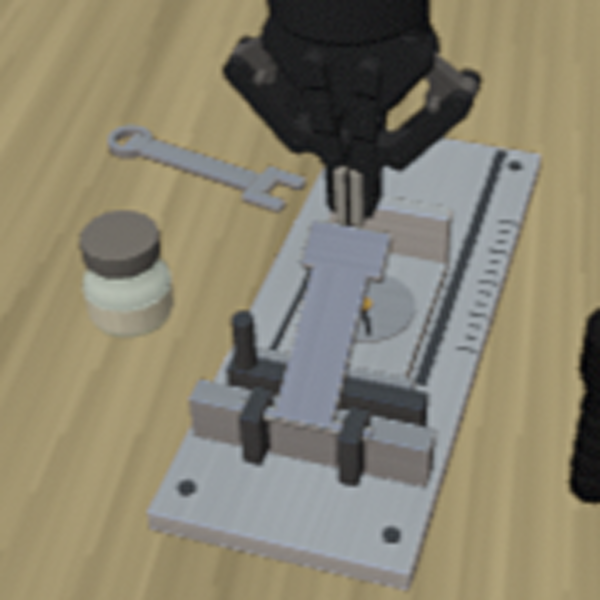

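The carriage is home: its rear face is at about -0.063. The fingertips slipped off the paddle's free end and now stand in front of it at crop (350,210). I'll back out and press nearer the hinge, following the paddle's arc.

```bash
cat > press.py <<'E'
from mv import *
import cv2
def arc(th,o=.012): return gw(0,.108-(.092*np.cos(th)-.005*np.sin(th))+o,.055+.092*np.sin(th)+.005*np.cos(th))
if __name__=="__main__":
    move_linear(gw(0,-.03,.09),v=.1);move_linear(gw(0,-.03,.165),v=.15)
    move_linear(gw(0,.055,.165),v=.15);rep("above")
    p=arc(.75);move_linear(p,v=.1,force_limit=10);rep("start")
    for th in np.arange(.65,-.06,-.1):
        h=move_linear(arc(th),v=.04,force_limit=15);rep(round(th,2),h)
    wait(.3);rep("hold")
    cv2.imwrite("pics/side4.png",cv2.resize(read_camera("side")["image"][95:275,215:395,::-1],(600,600),interpolation=cv2.INTER_CUBIC))
E
python3 press.py
```

```text
above clk 18.51 tcp_g [-0.0002  0.0546  0.1645] F_g [0.5 1.  2. ]
start clk 19.09 tcp_g [-1.000e-04  5.580e-02  1.212e-01] F_g [-0.   0.2  0.4]
0.65 False clk 19.48 tcp_g [-0.      0.0495  0.1147] F_g [-0.6  0.1  0.3]
0.55 False clk 19.86 tcp_g [-0.0003  0.044   0.1069] F_g [ 0.2 -0.1  0.3]
0.45 False clk 20.24 tcp_g [-0.0003  0.0391  0.0991] F_g [-0.7  0.3  0.3]
0.35 False clk 20.62 tcp_g [-0.0004  0.0351  0.0908] F_g [1.5 0.4 0. ]
0.25 False clk 21.01 tcp_g [-0.0003  0.032   0.0821] F_g [-0.  -0.1  0.1]
0.15 False clk 21.39 tcp_g [-0.0004  0.0297  0.0731] F_g [ 1.  -0.2  0.4]
0.05 False clk 21.77 tcp_g [-0.0004  0.0283  0.064 ] F_g [ 0.7 -0.1  0.2]
-0.05 False clk 22.16 tcp_g [-0.0005  0.0278  0.0548] F_g [0.  0.1 0.1]
hold clk 22.46 tcp_g [0.0001 0.0279 0.0556] F_g [ 0.3 -0.5  0.4]
```

View pics/side4.png

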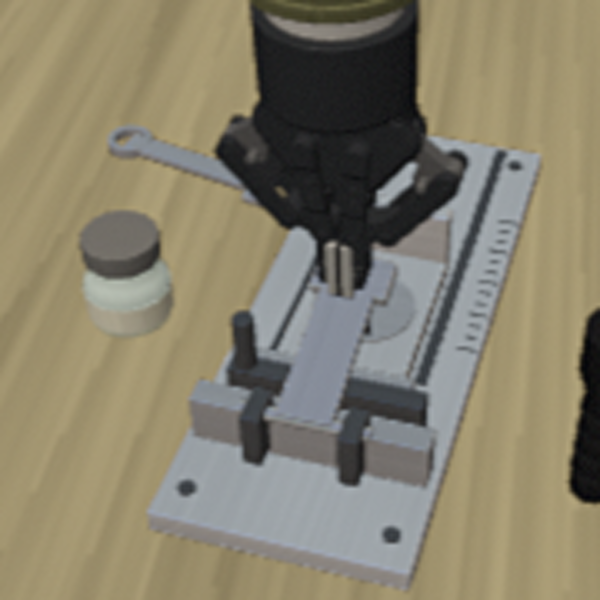

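The fingertips are on the paddle at crop (345,285) and the arm has come well down, but there's no firm reaction yet. I'll keep pressing down until one appears.

Run:
```python
from press import *
h=move_linear(gw(0,.0275,.040),v=.02,force_limit=15);rep("press",h)
h2=move_linear(gw(0,.0275,.040),v=.02,force_limit=20);rep("press",h2)
wait(.4);rep("hold")
move_linear(gw(0,.0275,.09),v=.08);move_linear(gw(0,-.03,.25),v=.2);rep("up")
cv2.imwrite("pics/side5.png",cv2.resize(read_camera("side")["image"][95:275,215:395,::-1],(600,600),interpolation=cv2.INTER_CUBIC))
```

```text
press False clk 23.43 tcp_g [-0.      0.0275  0.04  ] F_g [-0.8 -0.6  0.1]
press False clk 23.68 tcp_g [0.0001 0.0276 0.0401] F_g [ 0.7  0.9 -0.3]
hold clk 24.07 tcp_g [0.     0.0275 0.04  ] F_g [ 0.2  0.  -0.9]
up clk 25.85 tcp_g [-0.0008 -0.0298  0.2482] F_g [-0.2 -0.1 -0.3]
```

View pics/side5.png

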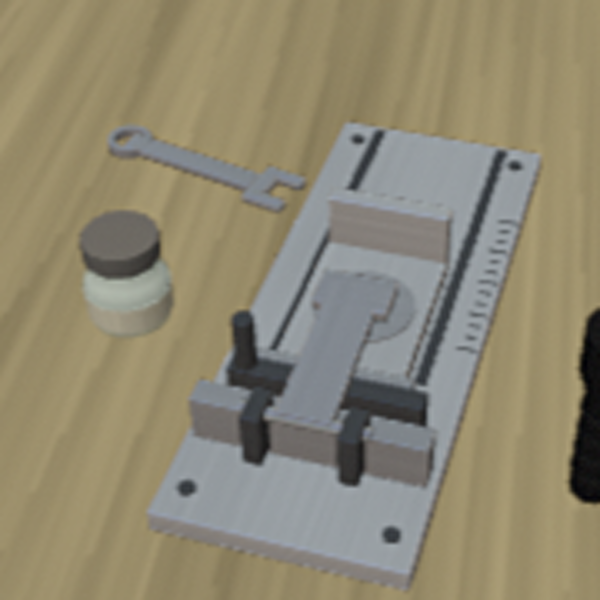

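The paddle is down at crop (355,300), yet the TCP reached z = 0.04 with no reaction, which is odd. I'll check the finger width and work out the arm angle from the pixels.

```bash
cat > ang.py <<'E'
from h import *
g=np.load("g.npz");a=float(g["a"]);t=g["t"];Rg=R.from_euler("z",a).as_matrix()
def proj(n,P):
    T=D[n]["camera_from_world"];K=D[n]["intrinsics"];c=T[:3,:3]@(Rg@P+np.r_[t,0])+T[:3,3];return np.array([K[0,0]*c[0]/-c[2]+K[0,2],K[1,1]*-c[1]/-c[2]+K[1,2]])
def pt(x,l,h,th): return np.array([x,.108-(l*np.cos(th)-h*np.sin(th)),.055+l*np.sin(th)+h*np.cos(th)])
if __name__=="__main__":
    print("fence corner check",[((proj("side",np.array([x,.09,.05]))-[215,95])*3.333).round() for x in(.065,-.065)])
    for th in(.7,.4,.3,.2,.1,.05,0,-.1,-.2): print(th,[((proj("side",pt(x,l,.005,th))-[215,95])*3.333).round().tolist() for x,l in((.022,.105),(-.022,.105),(-.022,.079),(.022,.079))])
E
python3 ang.py
python3 - <<'E'
from mv import *
import pickle
print(sense()["width"],sense()["grip_force"])
for n in("scene","side"): pickle.dump(read_camera(n),open(n+"6.pkl","wb"))
E
```

```text
fence corner check [array([198., 378.]), array([436., 428.])]
0.7 [[305.0, 211.0], [387.0, 226.0], [377.0, 276.0], [294.0, 260.0]]
0.4 [[316.0, 229.0], [395.0, 244.0], [383.0, 287.0], [303.0, 272.0]]
0.3 [[319.0, 238.0], [397.0, 253.0], [385.0, 293.0], [305.0, 278.0]]
0.2 [[321.0, 249.0], [398.0, 263.0], [386.0, 301.0], [307.0, 286.0]]
0.1 [[323.0, 261.0], [399.0, 275.0], [386.0, 309.0], [309.0, 294.0]]
0.05 [[323.0, 267.0], [399.0, 281.0], [387.0, 314.0], [309.0, 299.0]]
0 [[323.0, 273.0], [399.0, 288.0], [387.0, 319.0], [309.0, 304.0]]
-0.1 [[324.0, 287.0], [398.0, 302.0], [386.0, 329.0], [310.0, 314.0]]
-0.2 [[324.0, 302.0], [398.0, 316.0], [386.0, 340.0], [310.0, 325.0]]
0.005085046949671312 0.0
```

By the corner projections the arm is within a few hundredths of a radian of level. One guarded touch on the paddle centre, expected at z ≈ 0.060, will confirm it and make sure it's fully down.

Run:
```python
from press import *
move_linear(gw(0,.0165,.10),v=.15)
move_linear(gw(0,.0165,.068),v=.06,force_limit=10);rep("near")
h=move_linear(gw(0,.0165,.052),v=.02,force_limit=15);rep("press",h)
wait(.3);rep("hold")
import pickle
pickle.dump(read_camera("side"),open("side7.pkl","wb"))
```

```text
near clk 27.88 tcp_g [-0.0001  0.0165  0.0678] F_g [ 0.1  0.8 -0.8]
press False clk 28.83 tcp_g [0.0001 0.0165 0.0521] F_g [ 1.1 -0.7  0.1]
hold clk 29.13 tcp_g [0.0001 0.0165 0.0521] F_g [ 0.3  0.9 -0.6]
```

There was no contact at z = 0.052. The first touch also came about 20 mm lower than predicted, so the real tips sit above the nominal TCP. I'll press on, guarded.

Run:
```python
from press import *
h=move_linear(gw(0,.0165,.026),v=.02,force_limit=12);rep("press",h)
wait(.3);rep("hold")
import pickle
pickle.dump(read_camera("side"),open("side7.pkl","wb"))
```

```text
press True clk 30.05 tcp_g [0.     0.0164 0.0351] F_g [-1.8 -0.4  7.1]
hold clk 30.35 tcp_g [0.     0.0164 0.035 ] F_g [-2.2 -0.6  8. ]
```

That is a firm stop, with 8 N holding. I'll confirm there's no further travel, then lift clear and check by pixels.

Run:
```python
from press import *
import pickle
h=move_linear(gw(0,.0165,.024),v=.02,force_limit=15);rep("press",h)
wait(.3);rep("hold")
move_linear(gw(0,.0165,.10),v=.08);move_linear(gw(0,-.03,.25),v=.2);rep("up")
d=read_camera("side");e=pickle.load(open("side6.pkl","rb"))
from ang import proj,pt
# brightness along l at x=-.0185 (paddle wing), theta=0 plane: edges expected at l=.079,.105
for nm,im in(("before",e["image"]),("now",d["image"])):
  G=im.mean(2).astype(np.float32)
  for x in(-.0185,.0185):
    L=np.arange(.066,.120,.002);uv=np.array([proj("side",pt(x,l,.005,0)) for l in L],np.float32)
    print(nm,x,cv2.remap(G,uv[:,:1],uv[:,1:],cv2.INTER_LINEAR).ravel().round().astype(int).tolist())
f=np.abs(d["image"].astype(int)-e["image"]).sum(2)[95:275,215:395]
print("changed px",(f>60).sum())
# carriage rear top edge check: y along x=0.0, z=.07
Y=np.arange(-.080,-.040,.002);uv=np.array([proj("side",np.array([-.02,y,.07])) for y in Y],np.float32)
print(cv2.remap(G,uv[:,:1],uv[:,1:],cv2.INTER_LINEAR).ravel().round().astype(int).tolist())
```

```text
press True clk 30.65 tcp_g [0.0001 0.0164 0.035 ] F_g [-3.6  0.4  8.3]
hold clk 30.95 tcp_g [0.0001 0.0164 0.0351] F_g [-3.8 -0.6  8.7]
up clk 32.86 tcp_g [-0.0007 -0.0298  0.2482] F_g [-0.2 -0.1  0.3]
before -0.0185 [135, 136, 137, 136, 132, 116, 107, 104, 115, 127, 131, 125, 126, 131, 129, 125, 128, 128, 122, 121, 126, 134, 134, 141, 153, 156, 157]
before 0.0185 [154, 155, 152, 145, 139, 124, 111, 111, 125, 135, 137, 136, 136, 136, 135, 135, 135, 134, 134, 134, 133, 140, 147, 159, 159, 158, 157]
now -0.0185 [135, 134, 133, 127, 110, 113, 125, 140, 136, 135, 135, 137, 136, 136, 135, 135, 134, 132, 135, 131, 132, 137, 139, 146, 154, 156, 157]
now 0.0185 [157, 157, 149, 135, 114, 113, 126, 139, 137, 134, 134, 134, 134, 133, 133, 133, 133, 133, 140, 148, 158, 158, 159, 158, 158, 158, 157]
changed px 39
[158, 158, 158, 159, 159, 159, 159, 159, 159, 161, 160, 159, 158, 159, 159, 143, 133, 129, 128, 128]
```

The paddle edges now match the level arm: l ≈ 0.078 and 0.102, against 0.079 and 0.105 expected. Before this press the arm was about 0.05 rad high. The push plate's front edge is at y ≈ -0.051, against -0.052 for a closed carriage. Handing in.

```bash
python3 -c "
from cell import *
print(finish_job(), sense()['clock'])"
```

```text
the job is handed in; nothing more can be done
the job is handed in; nothing more can be done
```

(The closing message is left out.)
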